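Snap the high-chair tray's two toggle levers over

TASK

On the high chair's tray, get the place ready for a meal: push the orange lever of the placemat holder and the blue lever of the yellow suction bowl over to their other side, from red dot to green dot, so that each snaps past centre and stays there (either one first). Only push with the fingertips: do not lift, tip or shove the bowl (it is still loose), and leave the cup, jar, pot, teething keys, spoon and teether where they are.

Things in the scene. Friction and masses are not known exactly. Their poses are not given: they have to be found in the camera images.
- holder: clip-on placemat holder, fixed to the grey tray: white plate 110 mm (x) by 130 mm (y), blue mat panel (top 9 mm up); a 12 mm high rail along its -x edge carries the lever between two cheeks 40 mm high, and a steel clip bar that the lever works. Origin: centre of its underside, on the tray floor (height 0). Red dot on the rail 50 mm to the -y side of the pivot, green 50 mm to the +y side
- clip_lever (a joint): the holder's toggle lever: 0 = open (leaning 26 degrees to the holder's own -y side, where it starts), 0.45 = upright (dead centre), 0.9 = snapped over against its stop, leaning to the holder's +y side. A spring drives it away from upright to whichever side it is nearer; at most about 2.5 N at the grip, pushed level towards +y, takes it over. Steel rod 10 mm thick with orange grip.
- clip_lever_tip (a point): centre of the orange round grip at the free end of the lever (24 mm long crosswise, 18 mm thick), 56 mm from the pivot. With the lever open it is 24 mm to the -y side of the pivot and 50 mm above it; upright it is 56 mm straight above it; snapped over it is 24 mm to the +y side. x, y of the holder's frame.
- clip_lever_pivot (a point): pivot of the holder's lever, 34 mm above the tray, 38 mm to the -x side of the holder's origin; the lever swings in the vertical plane through it along the holder's y
- bowl: yellow suction bowl, loose on the tray (0.55 to 0.85 kg, suction off): rim 120 mm across, 56 mm high, foot 132 mm across; a tongue on its -x side carries the suction lever between two cheeks 40 mm high, over a cross bar 130 mm long (y), 6 mm high. Origin: centre of the underside of the foot. Red dot on the bar 52 mm to the -y side of the pivot, green 52 mm to the +y side
- bowl_lever (a joint): the bowl's toggle lever: 0 = open (leaning 26 degrees to the bowl's own -y side, where it starts), 0.45 = upright (dead centre), 0.9 = snapped over against its stop, leaning to the bowl's +y side. A spring drives it away from upright to whichever side it is nearer; at most about 1.3 N at the grip, pushed level towards +y, takes it over. Steel rod 10 mm thick with blue grip. A hard push, or pushing on once it is over, turns or slides the loose bowl.
- bowl_lever_tip (a point): centre of the blue round grip at the free end of the lever (24 mm long crosswise, 18 mm thick), 56 mm from the pivot. With the lever open it is 24 mm to the -y side of the pivot and 50 mm above it; upright it is 56 mm straight above it; snapped over it is 24 mm to the +y side. x, y of the bowl's frame.
- bowl_lever_pivot (a point): pivot of the bowl's lever, 34 mm above the tray, 100 mm to the -x side of the bowl's origin (40 mm clear of its rim); the lever swings in the vertical plane through it along the bowl's y
- cup: aluminium cup, 66 mm across, 75 mm high, upright; origin at the centre of its underside
- jar: amber food jar with a white cap, 56 mm across, 70 mm high, upright; origin at the centre of its underside
- pot: green snack pot with a white lid, 70 mm across, 55 mm high, upright; origin at the centre of its underside
- keys: flat set of three teething keys (red, green, blue) on a white ring, about 95 mm long, 9 mm high; origin at the middle of the underside, keys towards its +x
- spoon: feeding spoon with an orange handle and metal bowl, 130 mm long, lying along its own x; origin at its underside
- teether: green and yellow teether bar, 114 mm long along its own x, 34 mm wide, 14 mm high; origin at the centre of its underside
Mind the look-alikes: they are no part of the job. Leave any brown look-alike of the jar alone.

How it is judged (in metres and radians):
At the end, for the whole second after the job is handed in: Both levers rest over on their green-dot side (joint over 0.82 of 0.9 rad); the bowl stands flat and still on the tray, within 40 mm of where it was and its lever's pivot within 50 mm; the six other loose things are within 30 mm of where they were, the cup, jar and pot upright (value of joint each of clip_lever, bowl_lever above 0.82 rad and height (world z) of bowl below 0.006 m and angle between bowl's own z axis and vertical below 0.06 rad and linear speed of bowl below 0.01 m/s and distance of bowl from where it was at the start of the episode below 0.04 m and distance of bowl_lever_pivot from where it was at the start of the episode below 0.05 m and distance of each of cup, jar, pot, keys, spoon, teether from where it was at the start of the episode below 0.03 m and angle between each of cup, jar, pot's own z axis and vertical below 0.15 rad); the robot touches nothing.
It fails at once if the bowl is lifted (12 mm or more) (height (world z) of bowl above 0.012 m).
It fails at once if the bowl is tipped (over 0.2 rad) (angle between bowl's own z axis and vertical above 0.2 rad).
It fails at once if the bowl is shoved (over 40 mm) or swung round (its lever's pivot over 50 mm) (distance of bowl from where it was at the start of the episode above 0.04 m or distance of bowl_lever_pivot from where it was at the start of the episode above 0.05 m).
It fails at once if the cup, jar, pot, keys, spoon or teether is moved or lifted (over 30 mm) (distance of any of cup, jar, pot, keys, spoon, teether from where it was at the start of the episode above 0.03 m).
It fails at once if the cup, jar or pot is tipped (over 0.3 rad) (angle between any of cup, jar, pot's own z axis and vertical above 0.3 rad).
It also fails if it takes over 48 s, if anything falls off the work surface, if the arm or the gripper's body presses on something with over 40 N, if the wrist force passes 120 N, or if a joint passes its speed limit or range.

ROBOT

A 7-joint arm with a two-finger parallel gripper is mounted at the origin on the work surface. World frame = base frame: x ahead of the robot, y to its left, z up, the work surface at z = 0. Lengths are in mm, angles in rad, forces in N, time in s.
With the tool pointing down it reaches from about 425 to 825 mm from the base axis. Payload 3.6 kg.
Tool frame: the origin (TCP) lies at the very end of the fingers, on their centre line; the grasp point (between the pads) lies 19 mm behind it; z points along the fingers, y is the direction in which the jaws open and shut (so a half turn about z gives the same grasp; the last joint's range is limited). The gripper opens to 85 mm and grips with 20 to 120 N. Pads are 22 mm wide; open, the fingers measure 114 mm over their backs; the gripper's body (76 mm by 85 mm) begins 54 mm behind the grasp point. The pads swing forward as they close: fully open they stand 13 mm farther back than shut.
Start: joints at [-1.127, 0.615, -0.013, 1.423, 0.008, 1.103, -0.04], TCP at [294.224, 579.564, 231.297] pointing down, gripper open.
Joint ranges: [-3.12, 3.12], [-0.3, 2.06], [-1.34, 1.32], [0.26, 2.42], [-1.36, 4.5], [0.01, 1.98], [-2.84, 2.84]. Speed limits (rad/s): [2.79, 2.79, 3.14, 3.14, 3.14, 3.14, 3.14].

INTERFACE

Orientations are given as a unit quaternion [w, x, y, z].
In Python, from bench import get_state, optics, ctrl gives the robot as it stands.
- The arm moves only by the shell command python3 -m inch 'ROWS' [FORCE]. ROWS is JSON, a list of rows, each an object of numbers: "wx", "wy", "wz": the turn, a rotation vector about the tool's x, y, z in rad; "x", "y", "z": the shift along the tool's x, y, z in mm; "gripper": the opening in per cent of the stroke, from 0 (shut) to 100 (fully open). In form: [{"wx": .., "wy": .., "wz": .., "x": .., "y": .., "z": .., "gripper": ..}, ...]. A call has 1 to 12 rows; each row shifts and turns the pose as measured when the row begins, along the tool's axes as they then stand; what a row does not reach is not made up. A row lasts 1/10 s, in which the tool goes at most 50 mm and 8.59 degrees, less where a joint would pass 70% of its speed; a pose out of reach is approached as far as the arm can. A call with a gripper value outside its range is refused whole. The fingers move at their own pace and stop on an object; FORCE is the grip in N (left out, the last holds). Time passes only in rows, so rows that do not move let the fingers close. It gives the time, the measured TCP pose, the force and the opening at its end, in the units of the state.
- get_state(): the state, without advancing time (a new reading comes with each control period).
- optics.read_camera(name): name is "scene" or "side" or "wrist"; returns the picture (384x512x3 uint8, blue, green, red); there is no depth.
- optics.camera_model(name): a dict with "K" (3x3 intrinsics, pixels), "pose" (4x4, takes a point from camera to world coordinates); the wrist camera has in their place "T_tool_cam" (4x4, takes a point from camera to tool coordinates, whose origin is the TCP and whose axes are the flange's). Camera axes: x right, y up, looking along -z (the intrinsics and any distortion apply to the point x, -y, -z); pixel columns grow to the right and rows downward; lengths in mm; the calibration is good to about 2 mm. A picture is of the moment at which its call begins: read the wrist's pose just before it. camera_model takes no time and is no camera call.
- ctrl.close_job(): hands the job in, once; it reports no verdict.
The state is a dict: "time": time; "joint_pos": joint angles; "dq": joint speeds; "joint_efforts": joint torques, N m; "tcp_pos": TCP position; "eef_rot": TCP orientation; "wrist_force": force on the tool from outside, world axes, zero at the start; "wrist_torque": the same for the moment, N m; "opening": finger opening in mm.
Only numpy, scipy, OpenCV 4.12 (cv2) and the standard library are available. Lean on these libraries where they do the work, as an engineer would, in place of code of your own. Each camera call takes 0.05 s, during which the arm holds its last target.

## Working session

There is one attempt and no reset: what is moved stays moved. The work goes in short steps, Python scripts to look and compute and a shell command to move; the robot and the scene stay as the last step left them, time stands still between calls to the robot, and variables do not carry over. Pictures are saved under pics/ and viewed, and the job is handed in when it is done.

```bash
ls; mkdir -p pics; python3 - <<'E'
from bench import get_state, optics, ctrl
import cv2, numpy as np
np.set_printoptions(precision=4,suppress=True)
s=get_state(); print(s)
for n in ["scene","side","wrist"]:
    im=optics.read_camera(n); cv2.imwrite(f"pics/{n}0.png",im); print(n,optics.camera_model(n))
E
```

```text
pics
{'time': 0.0, 'joint_pos': array([-1.1275,  0.6159, -0.0126,  1.4249,  0.0081,  1.1034, -0.0404]), 'dq': array([-0.0002,  0.0011, -0.0006, -0.0005, -0.0001,  0.0015,  0.0006]), 'joint_efforts': array([ -0.0003, -46.9217,   0.2593, -17.1029,   0.0101,   0.0097,
        -0.    ]), 'tcp_pos': array([293.9057, 578.8867, 230.1192]), 'eef_rot': array([-0.0003,  0.2327,  0.9725, -0.0013]), 'wrist_force': array([-0.3593, -0.0949,  0.4492]), 'wrist_torque': array([ 0.0408,  0.0355, -0.0018]), 'opening': 85.62803494390758}
scene {'K': array([[388.949 ,   0.    , 257.9707],
       [  0.    , 388.949 , 187.1051],
       [  0.    ,   0.    ,   1.    ]]), 'pose': array([[  -0.5123,   -0.4599,    0.7253, 1242.3654],
       [   0.8588,   -0.2752,    0.4321,  392.3179],
       [   0.0009,    0.8443,    0.5359,  554.1459],
       [   0.    ,    0.    ,    0.    ,    1.    ]])}
side {'K': array([[487.6871,   0.    , 260.9268],
       [  0.    , 487.6871, 192.5843],
       [  0.    ,   0.    ,   1.    ]]), 'pose': array([[   0.9982,    0.0284,   -0.0528,  547.2123],
       [  -0.0585,    0.6515,   -0.7564, -832.8598],
       [   0.013 ,    0.7581,    0.652 ,  817.0055],
       [   0.    ,    0.    ,    0.    ,    1.    ]])}
wrist {'K': array([[332.5526,   0.    , 255.8106],
       [  0.    , 332.5526, 192.4574],
       [  0.    ,   0.    ,   1.    ]]), 'T_tool_cam': array([[  -0.0008,    0.948 ,    0.3184,   81.3634],
       [   1.    ,    0.0012,   -0.0009,   -0.6411],
       [  -0.0012,    0.3184,   -0.948 , -142.6406],
       [   0.    ,    0.    ,    0.    ,    1.    ]])}
```

View pics/scene0.png

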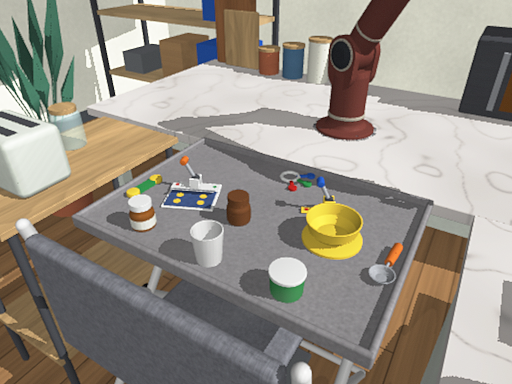

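View pics/side0.png

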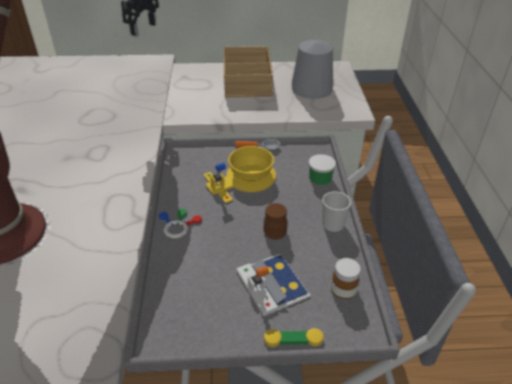

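View pics/wrist0.png

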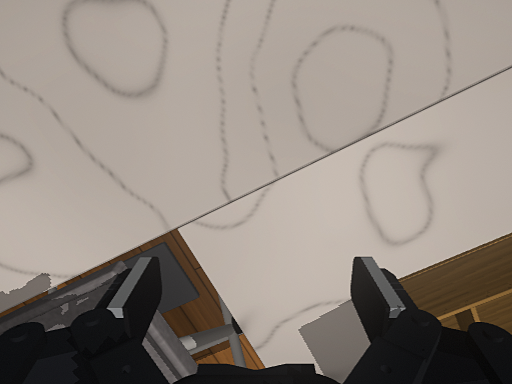

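The three views show two levers: an orange one at scene (184,160) / side (262,271), and a blue one at scene (321,182) / side (221,168). Next I'll take enlarged crops.

```bash
python3 - <<'E'
import cv2,numpy as np
a=cv2.imread("pics/scene0.png"); b=cv2.imread("pics/side0.png")
def c(im,x,y,w,h,s): return cv2.resize(im[y:y+h,x:x+w],None,fx=s,fy=s,interpolation=cv2.INTER_CUBIC)
L=np.vstack([np.hstack([c(a,150,140,80,75,5),c(a,280,160,80,75,5)]) , ])
cv2.imwrite("pics/cropA.png",L)
cv2.imwrite("pics/cropB.png",np.hstack([c(b,230,245,80,75,5),c(b,195,135,80,75,5)]))
E
```

```text
(no output)
```

View pics/cropA.png

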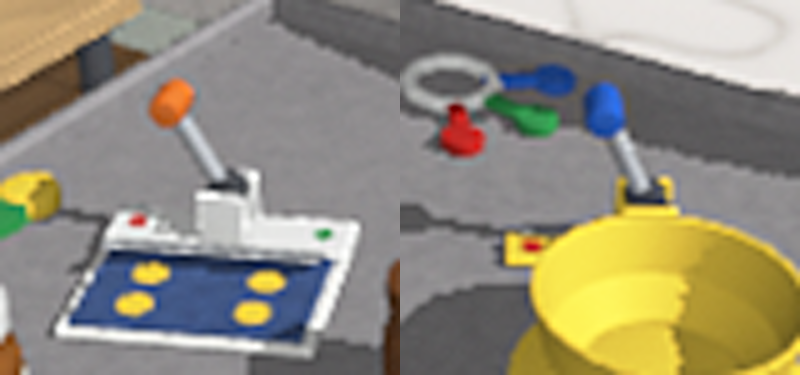

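View pics/cropB.png

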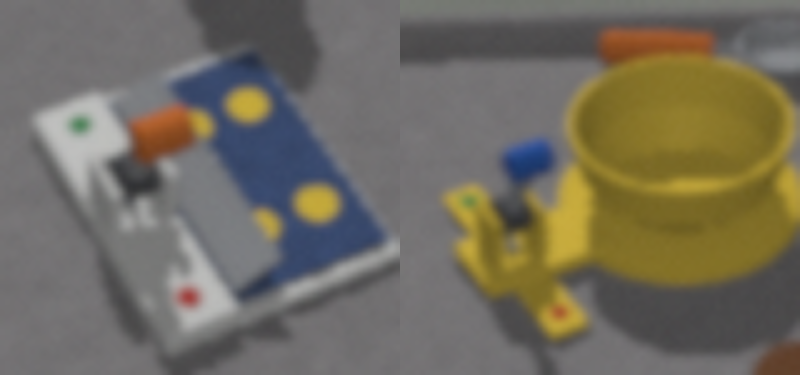

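```bash
cat > h.py <<'E'
import numpy as np
from bench import optics
def ray(n,u,v,T=None):
    m=optics.camera_model(n); K=m["K"]; T=m["pose"] if T is None else T
    d=np.array([(u-K[0,2])/K[0,0],-(v-K[1,2])/K[1,1],-1]); d=T[:3,:3]@d
    return T[:3,3],d/np.linalg.norm(d)
def atz(n,u,v,z,T=None):
    o,d=ray(n,u,v,T); return o+d*(z-o[2])/d[2]
def tri(rs):
    A=sum(np.eye(3)-np.outer(d,d) for o,d in rs); b=sum((np.eye(3)-np.outer(d,d))@o for o,d in rs)
    p=np.linalg.solve(A,b); return p,[float(np.linalg.norm(np.cross(p-o,d))) for o,d in rs]
E
python3 - <<'E'
from h import *
np.set_printoptions(precision=1,suppress=True)
P={'orange':((184.4,160.4),(262.4,271.4)),'ored':((177.6,184.2),(267.6,304.4)),'ogreen':((214.8,186.8),(246,270)),
'blue':((321,182),(220.6,167)),'bred':((306.4,209.2),(226.8,197.6))}
for k,(a,b) in P.items(): print(k,*tri([ray('scene',*a),ray('side',*b)]))
for k,z,a,b in [('ored',12,P['ored'][0],P['ored'][1]),('ogreen',12,P['ogreen'][0],P['ogreen'][1]),('bred',6,P['bred'][0],P['bred'][1])]:
  print(k,atz('scene',*a,z),atz('side',*b,z))
print('bgreen',atz('side',208.4,175.2,6))
print('bowlrim',atz('side',251,161,56), atz('scene',334,222,56))
for k,(u,v) in dict(keysring=(176,229),kb=(165,216),kg=(182,214),kr=(194,219),jarbrown=(276,232),teetherL=(274,340),teetherR=(314,338),spoon=(246,144)).items(): print(k,atz('side',u,v,5))
E
```

```text
orange [ 594.1 -213.2   82.2] [2.401539804551518, 2.4015398045516836]
ored [ 604.1 -237.6    8.8] [2.416607016360986, 2.416607016361093]
ogreen [ 564.  -145.6    8.6] [2.4801838873958286, 2.48018388739587]
blue [511.9 124.7  81.1] [2.315979853963643, 2.3159798539637344]
bred [524.4  99.3   2.3] [2.263167308129457, 2.2631673081294923]
ored [ 605.  -233.6   12. ] [ 605.7 -241.7   12. ]
ogreen [ 565.1 -142.    12. ] [ 565.7 -150.7   12. ]
bred [526.  101.7   6. ] [526.   92.5   6. ]
bgreen [477.7 184.8   6. ]
bowlrim [590.5 176.3  56. ] [603.5 197.2  56. ]
keysring [406.6 -12.7   5. ]
kb [376.9  32.9   5. ]
kg [417.3  38.1   5. ]
kr [447.1  19.3   5. ]
jarbrown [639.9 -33.3   5. ]
teetherL [ 612.7 -318.5    5. ]
teetherR [ 688.9 -318.     5. ]
spoon [582.5 325.8   5. ]
```

Choice check: the orange lever could be mistaken for the spoon handle at scene (393,257), and the blue lever for the blue key at scene (309,178). By the crops, the levers are the orange grip on the white holder rail (184,160) and the blue grip on the steel rod of the yellow tongue (321,182). They triangulate to z≈82, which matches the 84 expected. I'll do the bowl first, with the fingers shut and staying high on the way there.

```bash
python3 -m inch '[{"x":-36,"y":-28,"gripper":0},{"x":-36,"y":-28,"gripper":0},{"x":-36,"y":-28,"gripper":0},{"x":-36,"y":-28,"gripper":0},{"x":-36,"y":-28,"gripper":0},{"x":-36,"y":-28,"gripper":0},{"x":-36,"y":-28,"gripper":0},{"x":-36,"y":-28,"gripper":0},{"x":-36,"y":-28,"gripper":0},{"x":-36,"y":-28,"gripper":0}]' 20
python3 - <<'E'
from bench import get_state
from scipy.spatial.transform import Rotation as R
s=get_state();q=s['eef_rot'];M=R.from_quat([q[1],q[2],q[3],q[0]]).as_matrix();print(s['time'],s['tcp_pos'],s['joint_pos'],M)
E
```

```text
0.15 [293.97442768 579.09164203 230.41263082] [-1.12750694  0.61569562 -0.01263639  1.42450817  0.00809614  1.10336575
 -0.04037075] [[-8.91712332e-01  4.52601764e-01 -8.71697252e-04]
 [ 4.52602603e-01  8.91710676e-01 -1.71888035e-03]
 [-6.66533840e-07 -1.92727925e-03 -9.99998143e-01]]validation failed for argument at $[0]...
```

```bash
python3 -m inch '[{"wx":0,"wy":0,"wz":0,"x":-36,"y":-28,"z":0,"gripper":0},{"wx":0,"wy":0,"wz":0,"x":-36,"y":-28,"z":0,"gripper":0}]' 20; echo; python3 -m inch --help | head -20
```

```text
time: 0.35
tcp_pos: [327.4, 501.4, 228.2]
eef_rot: [-0.003, 0.226, 0.974, 0.0]
wrist_force: [1.3, -0.7, 0.1]
opening: 58.8
invalid input: not JSON, or not a number
```

```bash
python3 -m inch '[{"wx":0,"wy":0,"wz":0,"x":-36,"y":-28,"z":0,"gripper":0},{"wx":0,"wy":0,"wz":0,"x":-36,"y":-28,"z":0,"gripper":0},{"wx":0,"wy":0,"wz":0,"x":-36,"y":-28,"z":0,"gripper":0},{"wx":0,"wy":0,"wz":0,"x":-36,"y":-28,"z":0,"gripper":0},{"wx":0,"wy":0,"wz":0,"x":-36,"y":-28,"z":0,"gripper":0},{"wx":0,"wy":0,"wz":0,"x":-36,"y":-28,"z":0,"gripper":0},{"wx":0,"wy":0,"wz":0,"x":-36,"y":-28,"z":0,"gripper":0},{"wx":0,"wy":0,"wz":0,"x":-36,"y":-28,"z":0,"gripper":0},{"wx":0,"wy":0,"wz":0,"x":-36,"y":-28,"z":0,"gripper":0}]' 20
python3 - <<'E'
from bench import get_state
from scipy.spatial.transform import Rotation as R
s=get_state();q=s['eef_rot'];M=R.from_quat([q[1],q[2],q[3],q[0]]).as_matrix();print(s['time'],s['tcp_pos'],s['joint_pos'],M)
E
```

```text
time: 1.25
tcp_pos: [511.2, 117.9, 224.9]
eef_rot: [-0.004, 0.223, 0.975, -0.001]
wrist_force: [1.6, 0.7, 0.2]
opening: 0.3
1.25 [511.20115885 117.92215711 224.92083211] [-0.28844693  0.43075489  0.03126193  1.78877793 -0.01943278  0.92988559
  0.87186529] [[-9.00147868e-01  4.35512003e-01 -7.94416976e-03]
 [ 4.35522126e-01  9.00177887e-01  4.98691179e-04]
 [ 7.36835195e-03 -3.01096590e-03 -9.99968320e-01]]
```

```bash
python3 -m inch '[{"wx":0,"wy":0,"wz":0,"x":-36,"y":-24,"z":0,"gripper":0},{"wx":0,"wy":0,"wz":0.128,"x":0,"y":0,"z":0,"gripper":0},{"wx":0,"wy":0,"wz":0.128,"x":0,"y":0,"z":0,"gripper":0},{"wx":0,"wy":0,"wz":0.128,"x":0,"y":0,"z":0,"gripper":0},{"wx":0,"wy":0,"wz":0.128,"x":0,"y":0,"z":0,"gripper":0},{"wx":0,"wy":0,"wz":0.128,"x":0,"y":0,"z":0,"gripper":0},{"wx":0,"wy":0,"wz":0,"x":0,"y":0,"z":0,"gripper":0}]' 20
cat > st.py <<'E'
from h import *
from bench import get_state
from scipy.spatial.transform import Rotation as R
import sys,cv2
np.set_printoptions(precision=3,suppress=True)
s=get_state();q=s['eef_rot'];M=R.from_quat([q[1],q[2],q[3],q[0]]).as_matrix();print(s['time'],s['tcp_pos'],s['joint_pos'],s['wrist_force']);print(M)
T=np.eye(4);T[:3,:3]=M;T[:3,3]=s['tcp_pos']
T=T@optics.camera_model('wrist')['T_tool_cam']
if len(sys.argv)>1:
    np.save('T_%s.npy'%sys.argv[1],T); im=optics.read_camera('wrist'); cv2.imwrite(f'pics/{sys.argv[1]}.png',im)
E
python3 st.py w1
```

```text
time: 1.95
tcp_pos: [535.9, 64.5, 222.9]
eef_rot: [-0.002, 0.539, 0.842, -0.005]
wrist_force: [0.4, -0.0, 0.3]
opening: 0.4
1.95 [535.917  64.526 222.908] [-0.316  0.464  0.227  1.753 -0.118  0.949  0.391] [ 0.442 -0.039  0.335]
[[-0.42   0.908 -0.01 ]
 [ 0.908  0.42  -0.006]
 [-0.002 -0.012 -1.   ]]
```

View pics/w1.png

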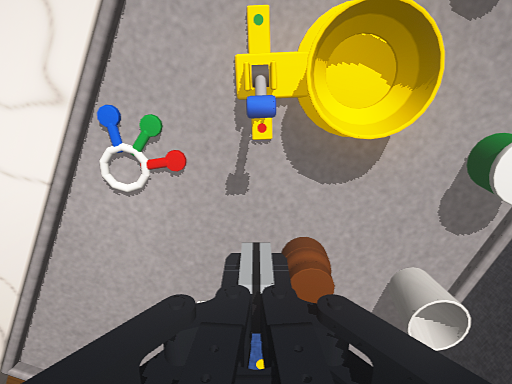

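The wrist view shows the blue grip at (261,106), the red dot at (262,128) and the green dot at (258,19). The lever lines up well with the tool x axis.

```bash
python3 - <<'E'
from h import *
np.set_printoptions(precision=1,suppress=True)
T=np.load('T_w1.npy')
g=atz('wrist',258,19,6,T);r=atz('wrist',262,128,6,T);t=atz('wrist',261,106,84,T)
u=(g-r)/np.linalg.norm(g-r);p=(g+r)/2
print(g,r,np.linalg.norm(g-r),t,'pivot',p,u,'pred grip',p-24*u,np.degrees(np.arctan2(u[1],u[0])))
E
```

```text
[478.  189.5   6. ] [525.9  96.3   6. ] 104.81538682900505 [512.6 121.4  84. ] pivot [502.  142.9   6. ] [-0.5  0.9  0. ] pred grip [512.9 121.6   6. ] 117.22305461706544
```

```bash
python3 -m inch '[{"wx":0,"wy":0,"wz":-0.042,"x":21,"y":5,"z":0,"gripper":0},{"wx":0,"wy":0,"wz":0,"x":0,"y":0,"z":40,"gripper":0},{"wx":0,"wy":0,"wz":0,"x":0,"y":0,"z":40,"gripper":0},{"wx":0,"wy":0,"wz":0,"x":0,"y":0,"z":40,"gripper":0},{"wx":0,"wy":0,"wz":0,"x":0,"y":0,"z":22,"gripper":0},{"wx":0,"wy":0,"wz":0,"x":0,"y":0,"z":0,"gripper":0}]' 20
python3 st.py w2
```

```text
time: 2.6
tcp_pos: [533.4, 87.2, 78.3]
eef_rot: [-0.0, 0.511, 0.86, -0.002]
wrist_force: [-0.3, 0.5, -0.1]
opening: -0.1
2.6 [533.356  87.209  78.329] [-0.304  0.656  0.154  1.903 -0.163  0.598  0.452] [-0.284  0.457 -0.088]
[[-0.477  0.879 -0.002]
 [ 0.879  0.477 -0.003]
 [-0.001 -0.003 -1.   ]]
```

View pics/w2.png

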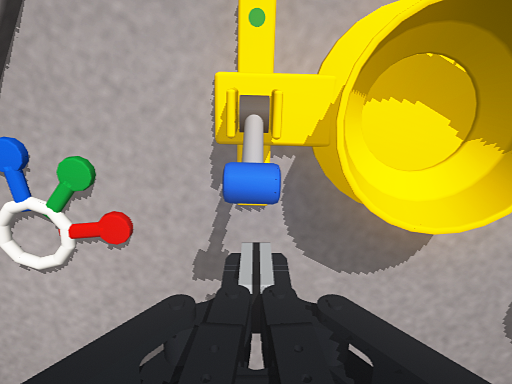

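The shut fingertips at (256,250) sit squarely behind the grip at (251,184), with clearance. Now a gentle push.

```bash
python3 -m inch '[{"wx":0,"wy":0,"wz":0,"x":12,"y":0,"z":0,"gripper":0},{"wx":0,"wy":0,"wz":0,"x":6,"y":0,"z":0,"gripper":0},{"wx":0,"wy":0,"wz":0,"x":6,"y":0,"z":0,"gripper":0},{"wx":0,"wy":0,"wz":0,"x":6,"y":0,"z":0,"gripper":0},{"wx":0,"wy":0,"wz":0,"x":6,"y":0,"z":0,"gripper":0}]' 20
python3 st.py w3
```

```text
time: 3.15
tcp_pos: [520.3, 121.5, 85.6]
eef_rot: [0.005, 0.511, 0.86, 0.003]
wrist_force: [-0.4, -0.4, 1.2]
opening: 0.1
3.15 [520.312 121.518  85.556] [-0.379  0.633  0.162  1.928 -0.17   0.582  0.393] [-0.366 -0.377  1.22 ]
[[-0.479  0.878  0.012]
 [ 0.878  0.479  0.   ]
 [-0.006  0.011 -1.   ]]
```

View pics/w3.png

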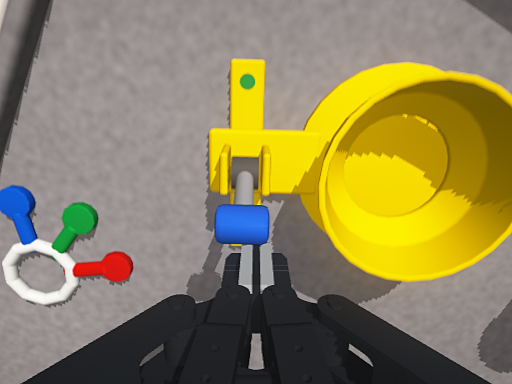

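```bash
python3 - <<'E'
from h import *
np.set_printoptions(precision=1,suppress=True)
for n,g,t in (('w2',(257,17),(251,184)),('w3',(247,82),(242,225))):
  T=np.load(f'T_{n}.npy')
  print(n,'green',atz('wrist',*g,6,T),'grip',atz('wrist',*t,84,T),atz('wrist',*t,90,T),'front tip edge', atz('wrist',256,243,84,T))
E
```

```text
w2 green [478.3 189.5   6. ] grip [512.8 120.5  84. ] [512.  122.1  90. ] front tip edge [528.1  96.7  84. ]
w3 green [477.9 189.5   6. ] grip [506.5 132.9  84. ] [505.4 135.4  90. ] front tip edge [516.9 127.7  84. ]
```

The bowl is unmoved (green dot still at (478,189.5)) and the lever is about 2/3 of the way to centre. I'll carry on, correcting the upward and sideways drift.

```bash
python3 -m inch '[{"wx":0,"wy":0,"wz":0,"x":4,"y":-1,"z":3,"gripper":0},{"wx":0,"wy":0,"wz":0,"x":5,"y":-1,"z":3,"gripper":0}]' 20
python3 st.py w4
```

```text
time: 3.4
tcp_pos: [513.7, 130.7, 79.7]
eef_rot: [0.005, 0.51, 0.86, 0.004]
wrist_force: [0.4, 0.4, -0.2]
opening: -0.1
3.4 [513.693 130.738  79.729] [-0.396  0.638  0.159  1.944 -0.175  0.56   0.38 ] [ 0.403  0.352 -0.186]
[[-0.48   0.877  0.013]
 [ 0.877  0.48   0.002]
 [-0.005  0.012 -1.   ]]
```

View pics/w4.png

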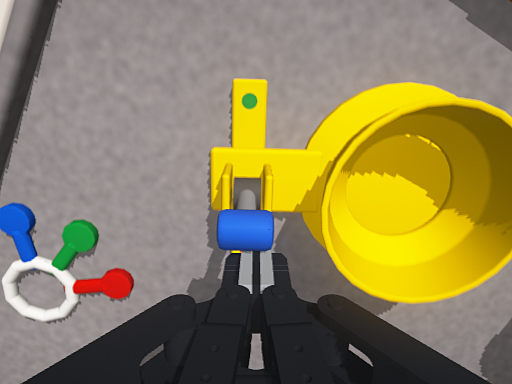

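```bash
python3 -m inch '[{"wx":0,"wy":0,"wz":0,"x":5,"y":-1,"z":1,"gripper":0},{"wx":0,"wy":0,"wz":0,"x":0,"y":0,"z":0,"gripper":0}]' 20
python3 st.py w5;  python3 - <<'E'
from h import *
np.set_printoptions(precision=1,suppress=True)
for n,g,t in (('w4',(249,101),(245,230)),):
  T=np.load(f'T_{n}.npy')
  print(n,'green',atz('wrist',*g,6,T),atz('wrist',*t,90,T))
E
```

```text
time: 3.65
tcp_pos: [508.1, 136.2, 77.3]
eef_rot: [0.003, 0.509, 0.861, 0.003]
wrist_force: [-0.1, 0.4, -0.3]
opening: -0.1
3.65 [508.078 136.2    77.278] [-0.408  0.639  0.157  1.953 -0.177  0.553  0.373] [-0.084  0.444 -0.295]
[[-0.482  0.876  0.009]
 [ 0.876  0.482  0.002]
 [-0.003  0.009 -1.   ]]
w4 green [477.6 189.5   6. ] [499.9 145.5  90. ]
```

View pics/w5.png

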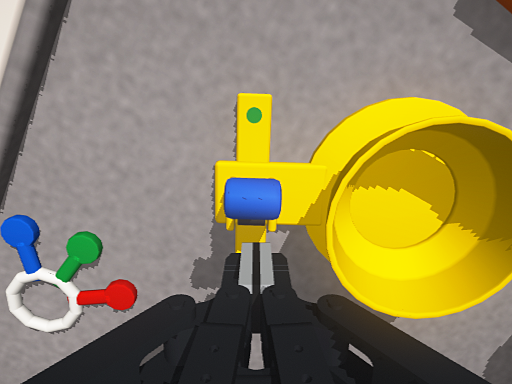

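```bash
python3 -m inch '[{"wx":0,"wy":0,"wz":0,"x":-20,"y":0,"z":0,"gripper":0},{"wx":0,"wy":0,"wz":0,"x":-25,"y":0,"z":0,"gripper":0},{"wx":0,"wy":0,"wz":0,"x":-20,"y":0,"z":-30,"gripper":0},{"wx":0,"wy":0,"wz":0,"x":-20,"y":0,"z":-40,"gripper":0},{"wx":0,"wy":0,"wz":0,"x":0,"y":0,"z":-45,"gripper":0},{"wx":0,"wy":0,"wz":0,"x":0,"y":0,"z":-30,"gripper":0},{"wx":0,"wy":0,"wz":0,"x":0,"y":0,"z":0,"gripper":0}]' 20
python3 st.py w6
```

```text
time: 4.4
tcp_pos: [550.3, 55.1, 226.4]
eef_rot: [0.003, 0.511, 0.86, 0.001]
wrist_force: [0.9, 0.0, 0.2]
opening: 0.2
4.4 [550.254  55.118 226.378] [-0.272  0.47   0.198  1.726 -0.107  0.95   0.465] [0.928 0.032 0.229]
[[-0.478  0.878  0.006]
 [ 0.878  0.479 -0.001]
 [-0.004  0.005 -1.   ]]
```

View pics/w6.png

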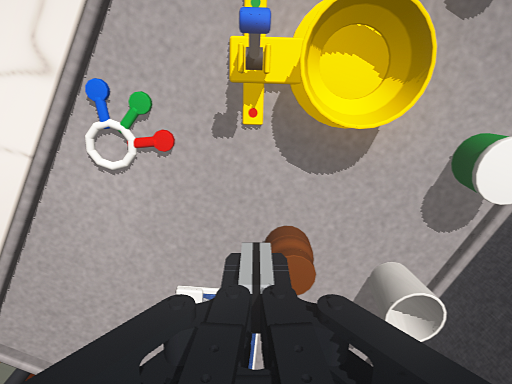

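The blue lever now leans to the green side (grip (255,20), beside the green dot), and the bowl hasn't moved. On to the holder.

```bash
python3 -m inch '[{"wx":0,"wy":0,"wz":0,"x":-39,"y":-12,"z":0,"gripper":0},{"wx":0,"wy":0,"wz":0,"x":-39,"y":-12,"z":0,"gripper":0},{"wx":0,"wy":0,"wz":0,"x":-39,"y":-12,"z":0,"gripper":0},{"wx":0,"wy":0,"wz":0,"x":-39,"y":-12,"z":0,"gripper":0},{"wx":0,"wy":0,"wz":0,"x":-39,"y":-12,"z":0,"gripper":0},{"wx":0,"wy":0,"wz":0,"x":-39,"y":-12,"z":0,"gripper":0},{"wx":0,"wy":0,"wz":0,"x":-39,"y":-12,"z":0,"gripper":0},{"wx":0,"wy":0,"wz":0.087,"x":-20,"y":-8,"z":0,"gripper":0},{"wx":0,"wy":0,"wz":0,"x":0,"y":0,"z":0,"gripper":0}]' 20
python3 st.py w7
```

```text
time: 5.35
tcp_pos: [604.7, -251.0, 206.4]
eef_rot: [-0.012, 0.545, 0.839, -0.004]
wrist_force: [-0.4, -0.2, -0.1]
opening: 0.1
5.35 [ 604.661 -250.972  206.362] [ 0.234  0.665  0.226  1.421 -0.152  1.098  0.905] [-0.4   -0.203 -0.114]
[[-0.406  0.913 -0.025]
 [ 0.914  0.407  0.007]
 [ 0.016 -0.02  -1.   ]]
```

View pics/w7.png

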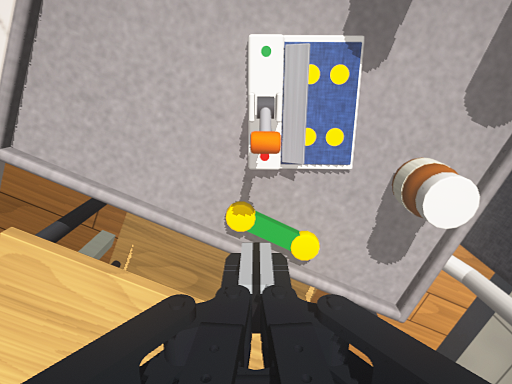

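The orange grip is at (265,142), the red dot at (264,157) and the green dot at (266,51).

```bash
python3 - <<'E'
from h import *
np.set_printoptions(precision=3,suppress=True)
T=np.load('T_w7.npy')
g=atz('wrist',266,51,12,T);r=atz('wrist',264,157,12,T);t=atz('wrist',265,142,84,T)
u=(g-r)/np.linalg.norm(g-r);p=(g+r)/2
print(g,r,np.linalg.norm(g-r),t,'pivot',p,u,'pred grip',p-24*u,np.degrees(np.arctan2(u[1],u[0])))
c=p-24*u-40*u; tcp=np.array([604.661,-250.972,206.362]); M=np.array([[-0.406,0.913,-0.025],[0.914,0.407,0.007],[0.016,-0.02,-1]])
c[2]=77; print(c, M.T@(c-tcp))
E
```

```text
[ 564.925 -147.146   12.   ] [ 604.941 -240.007   12.   ] 101.11579970187066 [ 594.273 -215.366   84.   ] pivot [ 584.933 -193.576   12.   ] [-0.396  0.918  0.   ] pred grip [ 594.431 -215.617   12.   ] 113.31263580948766
[ 610.261 -252.351   77.   ] [ -5.604   7.138 129.212]
```

```bash
python3 -m inch '[{"wx":-0.02,"wy":-0.016,"wz":0,"x":-6,"y":6,"z":0,"gripper":0},{"wx":0,"wy":0,"wz":0,"x":0,"y":0,"z":35,"gripper":0},{"wx":0,"wy":0,"wz":0,"x":0,"y":0,"z":40,"gripper":0},{"wx":0,"wy":0,"wz":0,"x":0,"y":0,"z":35,"gripper":0},{"wx":0,"wy":0,"wz":0,"x":0,"y":0,"z":15,"gripper":0},{"wx":0,"wy":0,"wz":0,"x":0,"y":0,"z":0,"gripper":0}]' 20
python3 st.py w8
```

```text
time: 6.0
tcp_pos: [617.8, -235.4, 76.2]
eef_rot: [0.0, 0.533, 0.846, 0.007]
wrist_force: [-0.0, 0.7, -0.3]
opening: -0.2
6.0 [ 617.848 -235.382   76.165] [ 0.238  0.801  0.176  1.55  -0.195  0.805  0.942] [-0.046  0.655 -0.304]
[[-0.431  0.902  0.008]
 [ 0.902  0.431  0.012]
 [ 0.007  0.012 -1.   ]]
```

View pics/w8.png

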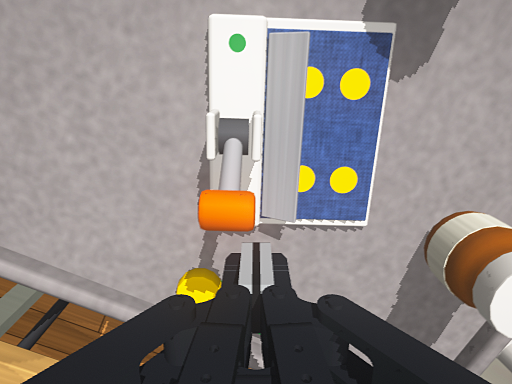

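The fingers are about 12 mm off to the side (grip at column 227, tips at 256), so I'll correct that before pushing.

```bash
python3 -m inch '[{"wx":0,"wy":0,"wz":0,"x":-4,"y":-12,"z":0,"gripper":0},{"wx":0,"wy":0,"wz":0,"x":0,"y":0,"z":0,"gripper":0}]' 20
python3 st.py w9
```

```text
time: 6.25
tcp_pos: [610.5, -243.3, 79.3]
eef_rot: [0.003, 0.532, 0.847, 0.008]
wrist_force: [0.4, 0.0, 0.3]
opening: -0.0
6.25 [ 610.453 -243.314   79.316] [ 0.254  0.79   0.174  1.565 -0.193  0.795  0.962] [0.355 0.01  0.273]
[[-0.434  0.901  0.013]
 [ 0.901  0.434  0.011]
 [ 0.004  0.016 -1.   ]]
```

View pics/w9.png

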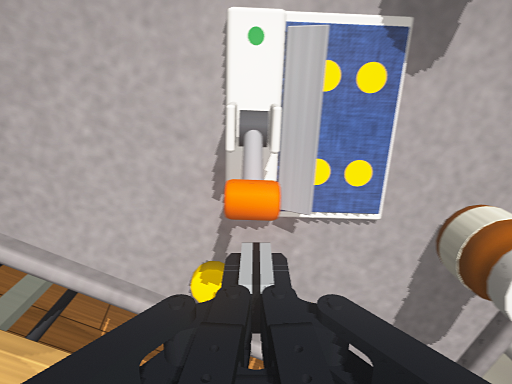

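```bash
python3 -m inch '[{"wx":0,"wy":0,"wz":0,"x":9,"y":-1,"z":1,"gripper":0},{"wx":0,"wy":0,"wz":0,"x":6,"y":-1,"z":1,"gripper":0},{"wx":0,"wy":0,"wz":0,"x":6,"y":-1,"z":1,"gripper":0},{"wx":0,"wy":0,"wz":0,"x":6,"y":-1,"z":1,"gripper":0}]' 20
python3 st.py w10
```

```text
time: 6.7
tcp_pos: [599.2, -220.6, 79.9]
eef_rot: [0.009, 0.532, 0.847, 0.01]
wrist_force: [0.4, -0.3, 0.8]
opening: 0.2
6.7 [ 599.152 -220.603   79.867] [ 0.225  0.76   0.172  1.638 -0.198  0.739  0.944] [ 0.398 -0.27   0.843]
[[-0.434  0.9    0.026]
 [ 0.901  0.434  0.006]
 [-0.006  0.026 -1.   ]]
```

View pics/w10.png

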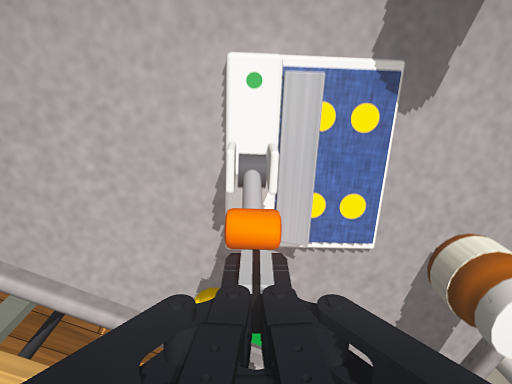

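The lever is moving, with the grip now at (253,229) and still short of centre. Continuing.

```bash
python3 -m inch '[{"wx":0,"wy":0,"wz":0,"x":6,"y":-1,"z":1,"gripper":0},{"wx":0,"wy":0,"wz":0,"x":6,"y":-1,"z":1,"gripper":0},{"wx":0,"wy":0,"wz":0,"x":5,"y":0,"z":1,"gripper":0},{"wx":0,"wy":0,"wz":0,"x":0,"y":0,"z":0,"gripper":0}]' 20
python3 st.py w11
```

```text
time: 7.15
tcp_pos: [586.8, -200.8, 75.1]
eef_rot: [0.006, 0.531, 0.848, 0.01]
wrist_force: [-0.2, 0.3, -0.1]
opening: 0.0
7.15 [ 586.813 -200.775   75.07 ] [ 0.202  0.746  0.168  1.69  -0.203  0.707  0.931] [-0.178  0.338 -0.071]
[[-0.437  0.899  0.02 ]
 [ 0.9    0.437  0.012]
 [ 0.002  0.023 -1.   ]]
```

View pics/w11.png

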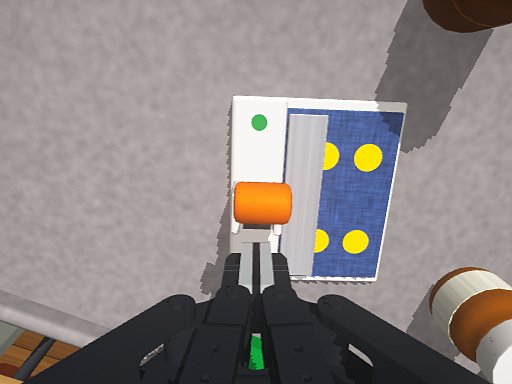

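It snapped over: the grip at (263,203) is clear of the fingers. Now retreat and check.

```bash
python3 -m inch '[{"wx":0,"wy":0,"wz":0,"x":-20,"y":0,"z":0,"gripper":0},{"wx":0,"wy":0,"wz":0,"x":-20,"y":0,"z":-5,"gripper":0},{"wx":0,"wy":0,"wz":0,"x":-15,"y":0,"z":-35,"gripper":0},{"wx":0,"wy":0,"wz":0,"x":0,"y":0,"z":-45,"gripper":0},{"wx":0,"wy":0,"wz":0,"x":0,"y":0,"z":-45,"gripper":0},{"wx":0,"wy":0,"wz":0,"x":0,"y":0,"z":-30,"gripper":0},{"wx":0,"wy":0,"wz":0,"x":0,"y":0,"z":0,"gripper":0}]' 20
python3 st.py w12
python3 - <<'E'
import cv2
from bench import optics
for n in ('scene','side'): cv2.imwrite(f'pics/{n}1.png',optics.read_camera(n))
E
python3 - <<'E'
import cv2,numpy as np
a=cv2.imread("pics/scene1.png"); b=cv2.imread("pics/side1.png")
cv2.imwrite('pics/fin.png',cv2.resize(np.hstack([a,b]),(800,300),interpolation=cv2.INTER_AREA))
for n in('scene','side'):
  d=cv2.absdiff(cv2.imread(f'pics/{n}0.png'),cv2.imread(f'pics/{n}1.png')).max(2)>40
  cv2.imwrite(f'pics/d{n}.png',d.astype('uint8')*255)
cv2.imwrite('pics/diff.png',cv2.resize(np.hstack([cv2.imread('pics/dscene.png'),cv2.imread('pics/dside.png')]),(800,300)))
def c(im,x,y,w,h,s): return cv2.resize(im[y:y+h,x:x+w],None,fx=s,fy=s,interpolation=cv2.INTER_CUBIC)
cv2.imwrite("pics/cropC.png",np.hstack([c(a,150,140,80,75,5),c(a,280,160,80,75,5)]))
E
```

```text
time: 7.9
tcp_pos: [607.9, -255.9, 237.9]
eef_rot: [0.003, 0.531, 0.847, 0.009]
wrist_force: [0.7, 0.5, 1.0]
opening: 0.3
7.9 [ 607.948 -255.877  237.892] [ 0.257  0.628  0.208  1.396 -0.154  1.125  0.942] [0.709 0.497 0.996]
[[-0.435  0.9    0.014]
 [ 0.9    0.435  0.012]
 [ 0.004  0.018 -1.   ]]
```

View pics/w12.png

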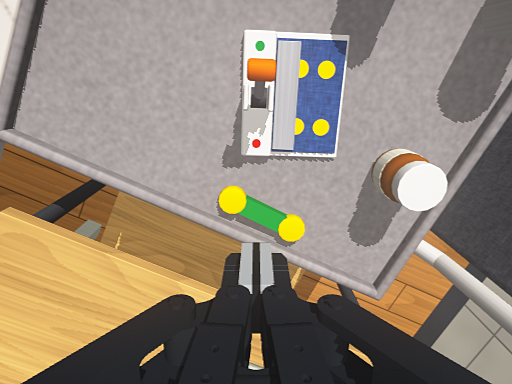

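View pics/fin.png

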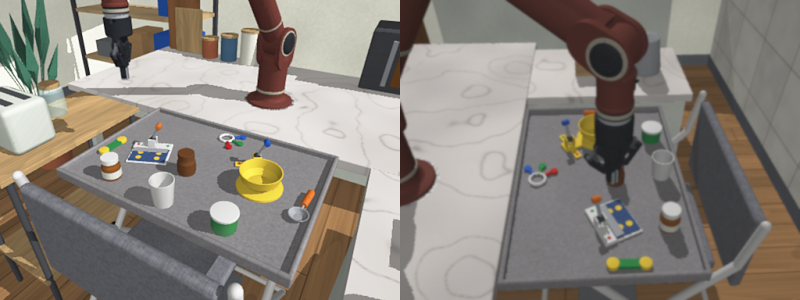

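View pics/diff.png

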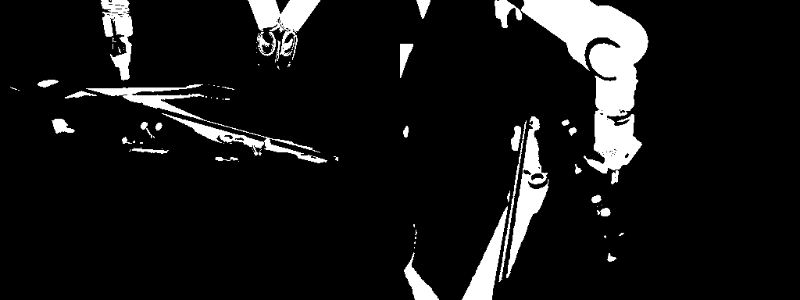

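View pics/cropC.png

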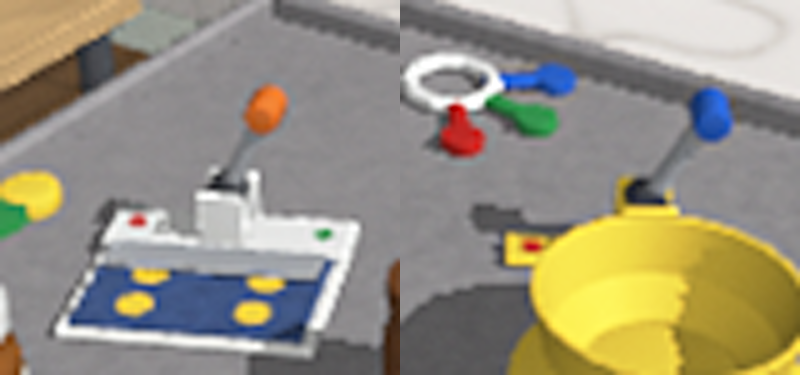

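```bash
python3 - <<'E'
from h import *
np.set_printoptions(precision=1,suppress=True)
o=atz('wrist',261,70,84,np.load('T_w12.npy'));b=atz('wrist',255,20,84,np.load('T_w6.npy'))
print('orange along',(o-[584.9,-193.6,0])[:2]@[-.396,.918],'blue',(b-[502,142.9,0])[:2]@[-.457,.889],'want 24')
E
```

```text
orange along 24.467227868637654 blue 24.788482519227458 want 24
```

```bash
python3 -c "
from bench import ctrl,get_state
print(get_state()['dq'].round(3)); print(ctrl.close_job())"
```

```text
[-0.003  0.024 -0.01   0.027 -0.003  0.     0.   ]
the job is handed in; nothing more can be done
None
```

Both levers are over on their green-dot side, and I handed the job in at about 8 s of the 48 s allowed. I used the shut fingertips: the bowl's blue lever first, then the holder's orange one, stopping each push just after it snapped past centre.

- **Levers:** measured along the swing direction, the grips ended 24.8 mm (blue) and 24.5 mm (orange) past the pivot, where fully over is 24 mm.
- **Bowl:** its green dot stayed at the same place to within 1 mm during the push, and it looks unchanged in the scene picture from before to after.
- **Other things:** comparing the before and after pictures, only the levers, the clip bar, shadows and the arm changed. In the side picture the arm hid part of the bowl, so there I relied on the scene camera.
- **Robot:** the wrist force stayed around 1 N or less after every push. The gripper was 238 mm up and clear of everything at hand-in, and the arm was almost still.

- **Refused call:** the first move command was refused because its rows lacked some fields, and nothing moved.
- **Camera mismatch:** rays from the scene and side cameras missed each other by about 5 mm, so I used the wrist camera for the final positions.
- **Sideways drift:** before the orange push the tool had drifted about 12 mm sideways, which I corrected before touching the lever.

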